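# Hold the nebuliser block against its seal for the technician

## Robot

A 6-joint arm with a two-finger parallel gripper is mounted at the origin on the work surface. World frame = base frame: x ahead of the robot, y to its left, z up, the work surface at z = 0. Lengths are in mm, angles in rad, forces in N, time in s.
With the tool pointing down it reaches from about 275 to 875 mm from the base axis. Payload 12.5 kg.
Tool frame: the origin (TCP) lies at the very end of the fingers, on their centre line; the grasp point (between the pads) lies robot.hold_point_z behind it (robot.hold_point_z is the distance from the TCP to the grasp point, in mm); z points along the fingers, x is the direction in which the jaws open and shut, and the axes are right-handed (so a half turn about z gives the same grasp; the last joint's range is limited). The gripper opens to 85 mm and grips with 20 to 120 N. Pads are 22 mm wide; open, the fingers measure 114 mm over their backs; the gripper's body (76 mm by 85 mm) begins 54 mm behind the grasp point. The pads swing forward as they close: fully open they stand 13 mm farther back than shut.
Start: joints at [-1.262, 0.351, 1.652, -0, 1.139, -0.085], TCP at [211.053, -507.879, 231.29] pointing down, gripper open.
Joint ranges: [-2.75, 2.75], [-0.79, 2.1], [0.01, 2.65], [-1.57, 4.71], [0.07, 3.14], [-2.87, 2.87]. Speed limits (rad/s): [2.22, 2.22, 2.79, 3.14, 3.14, 3.14].

## Interface

Orientations are given as a unit quaternion [w, x, y, z].
In Python, from rig import robot gives the robot as it stands. The module is installed in compiled form; this text tells all that it offers.
- The arm moves only by the tool arm_command, never from a script. Its argument "targets" is a list of rows, each a list of 7 numbers: the shift along the tool's x, y, z in cm, then the turn, a rotation vector about the tool's x, y, z in degrees, then the opening, from 0 (shut) to 1 (fully open). In form: [[dx, dy, dz, wx, wy, wz, jaw], ...]. A call has 1 to 12 rows; each row is the pose to reach, as a shift and turn from the pose commanded when the call began, along the tool's axes at that moment; what a row does not reach only later rows make up. A row lasts 1/8 s, in which the tool goes at most 62.5 mm and 10.7 degrees, less where a joint would pass 70% of its speed; a pose out of reach is approached as far as the arm can. A call with a gripper value outside its range is refused whole. The fingers move at their own pace and stop on an object; "force" is the grip in N (left out, the last holds). Time passes only in rows, so rows that repeat a pose let the fingers close. It gives the time, the measured TCP pose, the force and the opening at its end, in the units of the state.
- robot.observe(): the state, without advancing time (a new reading comes with each control period).
- robot.get_image(name): name is "side" or "top" or "wrist"; returns (picture, depth): 384x512x3 uint8, blue, green, red; 384x512 float32, mm along the optical axis (not along the pixel's ray), 0 where there is no reading.
- robot.camera_model(name): a dict with "fx", "fy", "cx", "cy" (pixels), "k1" (the pictures are not rectified: a ray, as slopes to the right and down, at radius r is drawn at 1 + k1 r^2 times it, then the intrinsics apply), "world_from_camera" (4x4, takes a point from camera to world coordinates); the wrist camera has in their place "mount" (4x4, takes a point from camera to tool coordinates, whose origin is the TCP and whose axes are the tool frame's). Camera axes: x right, y down, z forward; pixel columns grow to the right and rows downward; lengths in mm; the calibration is good to about 2 mm. A picture is of the moment at which its call begins: read the wrist's pose just before it. camera_model takes no time and is no camera call.
- robot.close_job(): hands the job in, once; it reports no verdict.
The state is a dict: "t": time; "qpos": joint angles; "joint_vel": joint speeds; "tau": joint torques, N m; "tcp_pos": TCP position; "eef_rot": TCP orientation; "wrist_force": force on the tool from outside, world axes, zero at the start; "ft_torque": the same for the moment, N m; "finger_gap": finger opening in mm.
Only numpy, scipy, OpenCV 4.12 (cv2) and the standard library are available. Lean on these libraries where they do the work, as an engineer would, in place of code of your own. Each camera call takes 0.05 s, during which the arm holds its last target. There are 200 camera calls.

## Task

On the white key panel press the long bar key fully down and let it spring back (gas off), then the square key in the same way (drain); never press the round key (ignite) and never two keys together. Then put the grey nebuliser block flat on the aluminium tray between the two rails with its round spigot towards the rubber sealing plate, push it smoothly, without ever slamming, against that plate, and keep pressing with a steady 10 newtons or so, so that I can do up the clamp screws: once it is steady, hold it so for two seconds, then finish while you are still holding it there, without letting go. Leave the flask, the jar and the screwdriver where they are.

Things in the scene. Friction and masses are not known exactly. Their poses are not given: they have to be found in the camera images.
- tray: fixed aluminium tray, 200 long (its x) x 110 wide, 10 thick, x = -90 to +110 mm. Origin at table height under the channel, on its centre line (y = 0); x runs along the channel towards the sealing plate, z up. On it two steel rails 12 wide, tops at z = 22, from x = -85 to +45, leave a channel 58 wide, open at the -x end
- seal_face (a point): centre of the front face of the black rubber sealing plate (44 wide, 36 high, 10 thick); it faces the tray's -x. At rest at x = 55, y = 0, z = 56 mm in the tray's frame; it gives way towards the tray's +x when pressed
- seal (a joint): how far the sealing plate is pressed in, m: 0 at rest, 0.016 at its hard stop. Spring: starts to move at 2 N, then 0.8 N per mm, so the force on it is 10 N at 0.010
- housing (a point): top centre of the fixed grey housing on the tray behind the sealing plate: at x = 95, z = 84 mm of the tray; 30 thick (x), 76 wide. Two steel clamp screws stick out of it to x = 72 at y = +-30, z = 60
- block: loose grey block, 0.25 to 0.4 kg, upright on the table at the start. Foot 60 long (x) x 50 wide (y) x 16 high; on it an upper body 60 long x 34 wide, from z = 16 to 70 mm. A round steel spigot, diameter 30, sticks 12 out of the +x face, its axis at z = 46; a thin 10 mm stub sits on the back. Origin at the centre of the foot's underside, x towards the spigot, z up
- block_grip (a point): point inside the upper body at x = -10, y = 0, z = 46 mm of the block, level with the spigot: a good grasp, fingers closing along the block's y on the 34 mm width
- block_nose (a point): centre of the spigot's end face, at x = 42, y = 0, z = 46 mm of the block
- key_bar_top (a point): centre of the top of the long black bar key, 14 x 40 mm, standing 7 proud of its bezel when released (top about 43 mm above the table); pressed straight down. The keys stand in a row 56 mm apart along the panel, in an order that changes
- key_square_top (a point): centre of the top of the black square key, 27 x 27 mm, same height and press as the bar key
- key_round_top (a point): centre of the top of the black round key, 29 mm in diameter, same height: not to be pressed
- key_bar (a joint): value of the bar key's spring travel, m: 0 released, 0.006 fully down; it needs 1 N to start and 4.5 N to reach the bottom, and springs back
- key_square (a joint): value of the square key's spring travel, m: 0 released, 0.006 fully down; it needs 1 N to start and 4.5 N to reach the bottom, and springs back
- key_round (a joint): value of the round key's spring travel, m: 0 released, 0.006 fully down; it needs 1 N to start and 4.5 N to reach the bottom, and springs back
- panel: fixed white key panel, 190 (x) x 84 (y) x 26 high, origin at the centre of its underside; three grey bezels 44 (x) x 52 (y) x 4 high on top, keys in a row along its x; the long side of the bar key lies along the panel's y
- flask: loose glass conical flask, 68 mm wide, 94 high, origin under its centre: leave alone
- jar: loose amber jar, 56 mm wide, 75 high, origin under its centre: leave alone
- driver: loose screwdriver, about 170 mm long, lying on the table, handle to its -x: leave alone
Things that resemble listed ones, but are neither listed nor needed, are in the scene too. What is shaped like the block but blue is not meant.

How it is judged (in metres and radians):
On the way, in this order (a step that is already met when the one before it is completed fails the run):
1. the bar key is pressed down alone (value of joint key_bar above 0.0045 m and value of joint each of key_square, key_round below 0.002 m), for 0.03 s.
2. the square key is pressed down alone, the bar key being released (value of joint key_square above 0.0045 m and value of joint each of key_bar, key_round below 0.002 m), for 0.03 s.
3. the block sits in the channel and is pressed against the sealing plate with 6 to 14 N for 1 s (contact force between block and seal between 6 and 14 N and y of block in the frame of tray between -0.007 and 0.007 m and z of block in the frame of tray between 0.006 and 0.0145 m and x of block_nose in the frame of tray above 0.055 m and angle between the x axis of block and the x axis of tray, either way round below 0.12 rad and angle between block's own z axis and vertical below 0.1 rad and linear speed of block below 0.01 m/s and contact force between any of the fingers, the arm and block above 1 N), for 1 s.
At the end, for the whole second after the job is handed in: Robot still holding the block: flat on the tray (within 4.5 mm), between the rails (7 mm off centre, 0.12 rad at most), upright within 0.1 rad, at rest, spigot pressing the sealing plate with 6 to 14 N, robot touching it with over 1 N; all keys released (all of step 3 and value of joint each of key_bar, key_square, key_round below 0.002 m); the arm keeps its last pose, push and grip.
It fails at once if the round key is pressed (over 3 mm) (value of joint key_round above 0.003 m).
It fails at once if two keys are down together (both over 3 mm) (value of joint each of key_bar, key_square above 0.003 m).
It fails at once if the sealing plate is slammed (over 22 N) (contact force between anything else and seal above 22 N).
It fails at once if the flask, jar or screwdriver is moved by more than 30 mm (distance of any of flask, jar, driver from where it was at the start of the episode above 0.03 m).
It also fails if it takes over 58 s, if anything falls off the work surface, if the arm or the gripper's body presses on something with over 40 N, if the wrist force passes 120 N, or if a joint passes its speed limit or range.

## Working session

There is one attempt and no reset: what is moved stays moved. The work goes in short steps, Python scripts to look and compute and a tool call to move; the robot and the scene stay as the last step left them, time stands still between calls to the robot, and variables do not carry over. Pictures are saved under pics/ and viewed, about 8 in all and at most 12, crops included, and the job is handed in when it is done.

Besides the shell and the picture viewer there is one more tool, called after ">>>" as name([rows], argument=value, ...), one row to a line, values as JSON. arm_command: Moves the arm, as the interface text tells. Its arguments: {"type":"object","properties":{"targets":{"type":"array","items":{"type":"array","items":{"type":"number"}}},"force":{"type":"number"}},"required":["targets"]}

```bash
mkdir -p pics; cat > h.py <<'E'
import numpy as np, cv2
from rig import robot
from scipy.spatial.transform import Rotation as R
def T_of(name, s):
    m=robot.camera_model(name)
    if 'world_from_camera' in m: return m,np.array(m['world_from_camera'])
    T=np.eye(4); q=s['eef_rot']; T[:3,:3]=R.from_quat([q[1],q[2],q[3],q[0]]).as_matrix(); T[:3,3]=s['tcp_pos']
    return m,T@np.array(m['mount'])
def slopes(m,uv):
    K=np.array([[m['fx'],0,m['cx']],[0,m['fy'],m['cy']],[0,0,1.]])
    return cv2.undistortPoints(np.array(uv,float).reshape(-1,1,2),K,np.array([m['k1'],0,0,0,0.])).reshape(-1,2)
def plane(m,T,uv,z):
    s=slopes(m,uv); d=np.c_[s,np.ones(len(s))]@T[:3,:3].T; o=T[:3,3]
    return o+d*((z-o[2])/d[:,2])[:,None]
def cloud(m,T,dep):
    v,u=np.mgrid[:384,:512]; s=slopes(m,np.c_[u.ravel(),v.ravel()])
    P=np.c_[s,np.ones(len(s))]*dep.reshape(-1,1)
    return (P@T[:3,:3].T+T[:3,3]).reshape(384,512,3)
def shot(name):
    s=robot.observe(); im,d=robot.get_image(name); m,T=T_of(name,s); return im,d,m,T
E
python3 - <<'E'
from h import *
print(robot.hold_point_z, robot.observe())
ims=[]
for n in ['top','side']:
    im,d,m,T=shot(n); np.savez(n+'.npz',im=im,d=d,T=T); ims.append(im); print(n,T.round(2).tolist(),m['fx'],m['k1'])
cv2.imwrite('pics/a.png',cv2.resize(ims[0],(800,600),interpolation=cv2.INTER_CUBIC))
cv2.imwrite('pics/b.png',cv2.resize(ims[1],(800,600),interpolation=cv2.INTER_CUBIC))
print(robot.camera_model('wrist')['mount'])
E
```

```text
18.700000000000003 {'t': 0.0, 'qpos': array([-1.26161155e+00,  3.51261607e-01,  1.65248310e+00,  5.24330070e-07,
        1.13908928e+00, -8.45837786e-02]), 'joint_vel': array([ 0.0002716 ,  0.00131207,  0.00116611, -0.00216363,  0.00017342,
        0.0009748 ]), 'tau': array([-1.88568647e-04, -5.06101978e+01, -2.91406167e+01, -1.03921207e-04,
        4.52039487e-03, -1.10821662e-05]), 'tcp_pos': array([ 210.94212449, -507.55366606,  230.72210001]), 'eef_rot': array([-3.87115699e-04,  8.31766357e-01, -5.55125519e-01, -4.85146246e-04]), 'wrist_force': array([-0.40255001, -0.44149013, -1.14892139]), 'ft_torque': array([-0.00613938,  0.04461658, -0.01149078]), 'finger_gap': 85.48908294219363}
top [[0.13, -0.97, 0.23, 398.03], [-0.99, -0.12, 0.04, -11.86], [-0.01, -0.23, -0.97, 980.48], [0.0, 0.0, 0.0, 1.0]] 384.985252391165 0.02394551139010239
side [[0.9, -0.27, 0.34, 347.11], [-0.43, -0.52, 0.74, -521.18], [-0.02, -0.81, -0.58, 499.79], [0.0, 0.0, 0.0, 1.0]] 357.08788547373484 -0.0898928249438926
[[ 9.99999820e-01  2.36832064e-04  5.52049734e-04  6.61911196e-01]
 [-3.86867963e-04  9.56951515e-01  2.90247564e-01 -7.52254233e+01]
 [-4.59544900e-04 -2.90247725e-01  9.56951434e-01 -1.42869476e+02]
 [ 0.00000000e+00  0.00000000e+00  0.00000000e+00  1.00000000e+00]]
```

View pics/a.png

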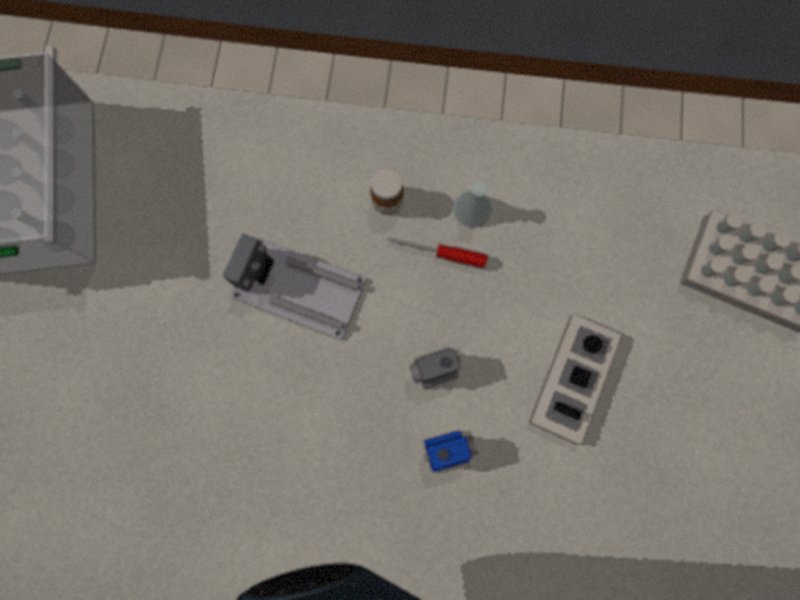

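View pics/b.png

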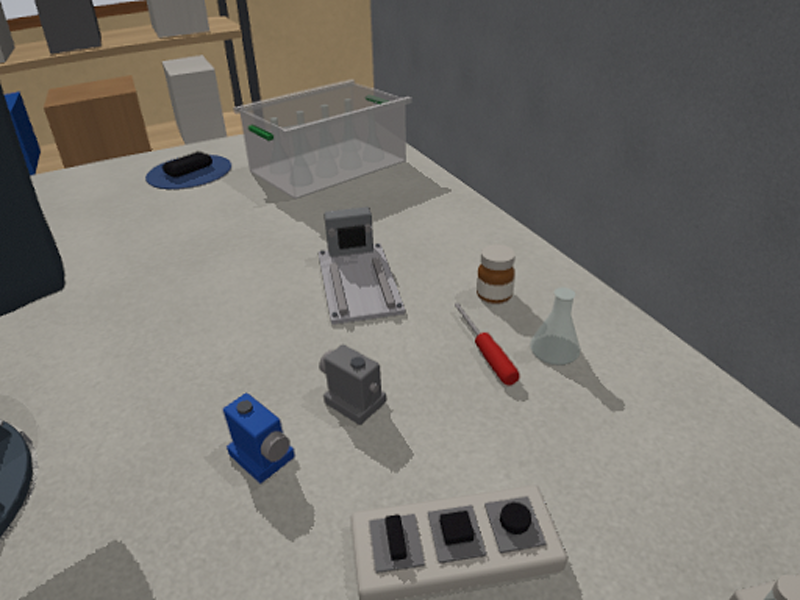

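The top picture (800x600) shows the key panel with round (593,344), square (580,377) and bar (568,410), and the tray at (300,290) with its housing at (248,262). There are two block-shaped things: grey at (437,367) and blue at (448,452). The grey one is meant. In the side view its spigot points left (325,362), away from the camera, and its thin stub is at (375,388). Next I measure.

```bash
python3 - <<'E'
from h import *
big=[]
for n in ['top','side']:
    D=np.load(n+'.npz'); im,d,T=D['im'],D['d'],D['T']; m=robot.camera_model(n); P=cloud(m,T,d)
    hsv=cv2.cvtColor(im,cv2.COLOR_BGR2HSV)
    # keys
    roi=np.zeros((384,512),bool)
    if n=='top': roi[205:285,338:400]=1
    else: roi[310:375,230:355]=1
    lo=hsv[...,2][roi].min(); mask=(roi&(hsv[...,2]<lo+(22 if n=='top' else 30))).astype(np.uint8)
    c,_=cv2.findContours(mask,0,2)
    for k in c:
        if cv2.contourArea(k)<25: continue
        (x,y),wh,a=cv2.minAreaRect(k); p=plane(m,T,[[x,y]],43)[0]
        print(n,'key',(round(x),round(y)),wh,p.round(1), 'depth', P[int(y),int(x)].round(1))
    # block top by depth
    x0,x1,y0,y1=(255,305,215,255) if n=='top' else (200,250,215,275)
    sub=P[y0:y1,x0:x1].reshape(-1,3); t=sub[(sub[:,2]>64)&(sub[:,2]<73)]
    r=cv2.minAreaRect(t[:,:2].astype(np.float32)); print(n,'blocktop',len(t),t.mean(0).round(1),r)
    # tray
    x0,x1,y0,y1=(140,240,145,220) if n=='top' else (200,262,130,208)
    sub=P[y0:y1,x0:x1].reshape(-1,3)
    t=sub[(sub[:,2]>6)&(sub[:,2]<30)]; r=cv2.minAreaRect(t[:,:2].astype(np.float32)); print(n,'tray',len(t),r, cv2.boxPoints(r).round().tolist())
    t=sub[(sub[:,2]>79)&(sub[:,2]<90)]; 
    if len(t)>10: r=cv2.minAreaRect(t[:,:2].astype(np.float32)); print(n,'housing',len(t),t.mean(0).round(1),r)
t=np.load('top.npz')['im']; s=np.load('side.npz')['im']
a=cv2.resize(t[140:260,130:310],None,fx=3.3,fy=3.3,interpolation=2)
cv2.imwrite('pics/c.png',cv2.resize(s[125:275,190:270],None,fx=4,fy=4,interpolation=2))
cv2.imwrite('pics/d.png',a)
E
```

```text
top key (363, 262) (15.205260276794434, 4.0249223709106445) [ 454.8 -267.    43. ] depth [ 455.6 -266.1   43.4]
top key (371, 241) (9.838699340820312, 9.838699340820312) [ 507.5 -282.3   43. ] depth [ 507.2 -281.6   45.3]
top key (379, 220) (8.0, 10.0) [ 560.7 -298.6   43. ] depth [ 560.9 -298.9   42. ]
top blocktop 333 [494.9 -63.   69.5] ((495.41973876953125, -63.41535568237305), (33.558563232421875, 61.2659912109375), 25.67793083190918)
top tray 2777 ((593.3983154296875, 178.98802185058594), (211.19664001464844, 141.87001037597656), 83.08226776123047) [[510.0, 83.0], [651.0, 66.0], [677.0, 275.0], [536.0, 292.0]]
top housing 380 [617.7 260.7  83.6] ((617.8082275390625, 260.8848876953125), (32.389976501464844, 75.9984359741211), 75.48400115966797)
side key (253, 344) (28.00143051147461, 9.758074760437012) [ 454.8 -271.9   43. ] depth [ 455.3 -270.4   42.1]
side key (292, 337) (19.399080276489258, 19.070281982421875) [ 507.9 -287.7   43. ] depth [ 508.1 -287.1   43.1]
side key (330, 332) (19.0, 19.0) [ 560.1 -303.8   43. ] depth [ 561.2 -301.5   40.4]
side blocktop 447 [496.  -68.   68.8] ((497.15155029296875, -65.53221130371094), (33.83762741088867, 61.319862365722656), 26.055831909179688)
side tray 2019 ((600.7142944335938, 176.09686279296875), (201.86865234375, 110.19264221191406), 76.32942199707031) [[523.0, 91.0], [630.0, 65.0], [678.0, 261.0], [571.0, 287.0]]
side housing 178 [618.9 256.6  82.4] ((619.887451171875, 258.4302062988281), (30.52295684814453, 75.55648803710938), 75.30836486816406)
```

View pics/c.png

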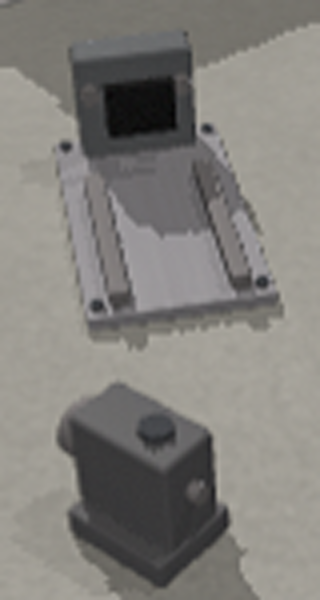

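The crop confirms it: the grey block has its steel spigot on the far left side and its stub at the back. Its yaw is about 116°, and the tray's is about 76°. The bar key is near (455,-269) and the square near (507.5,-285). I'll work out the moves to the keys.

```bash
cat >> h.py <<'E'
def row(pos,yaw,prt=True):
    "row in cm/deg from measured pose to world pos with tool down and tool x at yaw(deg)"
    s=robot.observe(); q=s['eef_rot']; A=R.from_quat([q[1],q[2],q[3],q[0]])
    c,n=np.cos(np.radians(yaw)),np.sin(np.radians(yaw))
    B=R.from_matrix(np.array([[c,n,0],[n,-c,0],[0,0,-1.]]))
    r=np.r_[A.inv().apply(np.array(pos)-s['tcp_pos'])/10,(A.inv()*B).as_rotvec(degrees=True)].round(2)
    if prt: print('t',round(s['t'],2),'tcp',np.round(s['tcp_pos'],1),'F',np.round(s['wrist_force'],1),'gap',round(s['finger_gap'],1),'row',r.tolist())
    return r
E
python3 -c "
from h import *
row((455,-269,70),25.8)"
```

```text
t 0.1 tcp [ 211.  -507.6  230.8] F [ 0.6 -0.6  0.6] gap 85.0 row [-12.66, -31.69, 16.1, -0.05, 0.03, -93.24]
```

>>> arm_command([
  [-4,-10,2,0,0,-30,0],
  [-8,-20,6,0,0,-60,0],
  [-12.7,-31.7,12,0,0,-93.2,0],
  [-12.7,-31.7,12,0,0,-93.2,0],
  [-12.7,-31.7,12,0,0,-93.2,0],
  [-12.7,-31.7,12,0,0,-93.2,0],
  [-12.7,-31.7,12,0,0,-93.2,0],
  [-12.7,-31.7,16.1,0,0,-93.2,0],
  [-12.7,-31.7,16.1,0,0,-93.2,0],
  [-12.7,-31.7,16.1,0,0,-93.2,0],
  [-12.7,-31.7,16.1,0,0,-93.2,0],
  [-12.7,-31.7,16.1,0,0,-93.2,0],
], force=40)

```text
t: 1.6
tcp_pos: [455.2, -269.1, 70.6]
eef_rot: [0.0, 0.975, 0.222, 0.0]
wrist_force: [-0.8, -0.1, -0.2]
finger_gap: -0.1
```

```bash
python3 - <<'E'
from h import *
row((455,-269,42),25.8)
im,d,m,T=shot('wrist'); cv2.imwrite('pics/e.png',im)
P=cloud(m,T,d); hsv=cv2.cvtColor(im,cv2.COLOR_BGR2HSV)
mask=(hsv[...,2]<55).astype(np.uint8)
for k in cv2.findContours(mask,0,2)[0]:
    if cv2.contourArea(k)>150:
        r=cv2.minAreaRect(k); p=plane(m,T,[r[0]],43)[0]; print(np.round(r[0]),np.round(r[1]),p.round(1))
E
```

```text
t 1.6 tcp [ 455.2 -269.1   70.6] F [-0.8 -0.1 -0.2] gap -0.1 row [-0.01, -0.02, 2.86, 0.03, -0.02, -0.13]
[256. 286.] [194. 511.] [ 473.9 -301.3   43. ]
```

View pics/e.png

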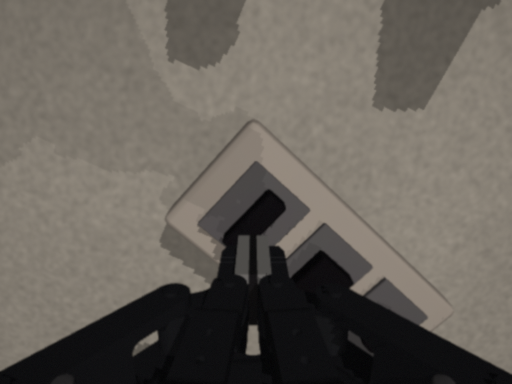

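The wrist view shows the bar key from about (272,198) to (232,240), just ahead of the shut fingertips at (252,245). I'll check where the point below the TCP falls.

```bash
python3 - <<'E'
from h import *
s=robot.observe(); m,T=T_of('wrist',s)
def proj(p):
    c=np.linalg.inv(T)@np.r_[p,1]; x=c[:2]/c[2]; f=1+m['k1']*(x@x); return (m['fx']*x[0]*f+m['cx'],m['fy']*x[1]*f+m['cy'])
print('tcp',proj(s['tcp_pos']),'under',proj([455,-269,43]))
uv=[[282,200],[265,192],[225,238],[254,161],[309,210],[198,222],[254,122],[168,217],[451,309]]
print(np.c_[uv[:3],plane(m,T,uv[:3],43)].round(1)); print(plane(m,T,uv[3:6],36).round(1))
E
```

```text
tcp (np.float64(250.06965471330443), np.float64(250.83268944506506)) under (np.float64(250.18815448510628), np.float64(227.4630849506927))
[[ 282.   200.   463.5 -247.1   43. ]
 [ 265.   192.   453.3 -247.    43. ]
 [ 225.   238.   445.1 -280.9   43. ]]
[[ 441.3 -235.7   36. ]
 [ 481.7 -247.6   36. ]
 [ 427.8 -281.7   36. ]]
```

>>> arm_command([
  [0,-0.2,2.4,0,0,0,0],
  [0,-0.2,2.9,0,0,0,0],
  [0,-0.2,3.2,0,0,0,0],
  [0,-0.2,3.4,0,0,0,0],
  [0,-0.2,3.4,0,0,0,0],
])

```text
t: 2.28
tcp_pos: [454.2, -267.2, 37.0]
eef_rot: [0.0, 0.975, 0.223, 0.0]
wrist_force: [-3.2, 3.0, 6.2]
finger_gap: -0.5
```

>>> arm_command([
  [0,0,0.1,0,0,0,0],
  [0,0,0.1,0,0,0,0],
])

```text
t: 2.52
tcp_pos: [454.3, -267.2, 36.7]
eef_rot: [0.0, 0.975, 0.223, 0.0]
wrist_force: [-6.4, 4.9, 16.9]
finger_gap: -0.2
```

Bottomed: the force rises steeply. Now lift and go to the square key.

>>> arm_command([
  [0,0,-1,0,0,0,0],
  [0,0,-3,0,0,0,0],
  [0,0,-3,0,0,0,0],
])

```text
t: 2.9
tcp_pos: [455.1, -267.8, 66.6]
eef_rot: [0.001, 0.975, 0.223, 0.001]
wrist_force: [-0.8, -0.1, 0.7]
finger_gap: 0.1
```

```bash
python3 -c "
from h import *
row((507.3,-283.5,67),25.8)"
```

```text
t 2.9 tcp [ 455.1 -267.8   66.6] F [-0.8 -0.1  0.7] gap 0.1 row [4.02, 3.68, -0.02, 0.17, -0.09, -0.04]
```

>>> arm_command([
  [4,3.7,0,0,0,0,0],
  [4,3.7,0,0,0,0,0],
  [4,3.7,2.2,0,0,0,0],
  [4,3.7,2.6,0,0,0,0],
  [4,3.7,2.9,0,0,0,0],
  [4,3.7,3.05,0,0,0,0],
  [4,3.7,3.05,0,0,0,0],
])

```text
t: 3.78
tcp_pos: [505.6, -282.7, 36.6]
eef_rot: [-0.001, 0.975, 0.223, -0.001]
wrist_force: [-10.4, 6.6, 21.9]
finger_gap: -0.0
```

>>> arm_command([
  [0,0,-1,0,0,0,0],
  [0,0,-5,0,0,0,0],
  [0,0,-11,0,0,0,0.6],
  [0,0,-11.5,0,0,0,1],
  [0,0,-11.5,0,0,0,1],
])

```text
t: 4.4
tcp_pos: [506.2, -283.1, 149.9]
eef_rot: [0.0, 0.975, 0.223, 0.0]
wrist_force: [0.2, -0.1, -0.5]
finger_gap: 54.2
```

```bash
python3 -c "
from h import *
row((501,-73,150),25.8)"
```

```text
t 4.4 tcp [ 506.2 -283.1  149.9] F [ 0.2 -0.1 -0.5] gap 54.2 row [8.67, -19.14, -0.02, 0.03, -0.02, -0.04]
```

>>> arm_command([
  [8.7,-19.1,0,0,0,0,1],
  [8.7,-19.1,0,0,0,0,1],
  [8.7,-19.1,0,0,0,0,1],
  [8.7,-19.1,0,0,0,0,1],
  [8.7,-19.1,0,0,0,0,1],
  [8.7,-19.1,0,0,0,0,1],
])

```text
t: 5.15
tcp_pos: [501.3, -73.9, 149.0]
eef_rot: [-0.0, 0.975, 0.223, -0.001]
wrist_force: [-0.5, -0.5, 1.2]
finger_gap: 85.4
```

```bash
python3 - <<'E'
from h import *
row((501,-73,27),25.8)
im,d,m,T=shot('wrist'); cv2.imwrite('pics/f.png',im)
P=cloud(m,T,d).reshape(-1,3)
near=np.hypot(P[:,0]-496,P[:,1]+64)<75
for lo,hi in [(66,72.5),(11,18)]:
    t=P[near&(P[:,2]>lo)&(P[:,2]<hi)]; print(lo,len(t),cv2.minAreaRect(t[:,:2].astype(np.float32)))
E
```

```text
t 5.15 tcp [501.3 -73.9 149. ] F [-0.5 -0.5  1.2] gap 85.4 row [0.02, -0.09, 12.2, -0.04, 0.07, -0.06]
66 3615 ((497.30810546875, -63.05182647705078), (34.067630767822266, 59.7958869934082), 25.71837615966797)
11 738 ((497.3971252441406, -63.23438262939453), (50.056819915771484, 60.32786560058594), 25.726125717163086)
```

View pics/f.png

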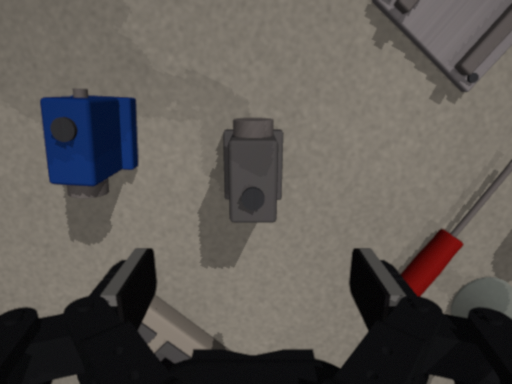

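The grey block sits at (253,180), with the blue one and the screwdriver clear of the fingers. The wrist measurement puts its centre at (497.3,-63.1) with yaw 115.7°.

>>> arm_command([
  [0.1,-0.15,4,0,0,0,1],
  [0.1,-0.15,8,0,0,0,1],
  [0.1,-0.15,11,0,0,0,1],
  [0.1,-0.15,12.2,0,0,0,1],
  [0.1,-0.15,12.2,0,0,0,1],
  [0.1,-0.15,12.2,0,0,0,0],
  [0.1,-0.15,12.2,0,0,0,0],
  [0.1,-0.15,12.2,0,0,0,0],
  [0.1,-0.15,12.2,0,0,0,0],
  [0.1,-0.15,12.2,0,0,0,0],
  [0.1,-0.15,12.2,0,0,0,0],
  [0.1,-0.15,12.2,0,0,0,0],
], force=60)

```text
t: 6.7
tcp_pos: [502.4, -71.6, 28.6]
eef_rot: [0.0, 0.975, 0.223, 0.001]
wrist_force: [-0.9, 0.4, 6.3]
finger_gap: 33.3
```

>>> arm_command([
  [0,0,-3,0,0,0,0],
  [0,0,-8,0,0,0,0],
  [0,0,-10,0,0,0,0],
  [0,0,-10,0,0,0,0],
])

```text
t: 7.2
tcp_pos: [502.4, -71.6, 128.9]
eef_rot: [0.001, 0.975, 0.223, 0.001]
wrist_force: [0.3, -0.8, -2.8]
finger_gap: 33.4
```

```bash
python3 -c "
from h import *
row((564.6,41,130),-14.3)"
```

```text
t 7.2 tcp [502.4 -71.6 128.9] F [ 0.3 -0.8 -2.8] gap 33.4 row [10.49, -7.43, -0.1, 0.05, -0.15, 40.07]
```

>>> arm_command([
  [2.5,-1.8,0,0,0,10,0],
  [5,-3.6,0,0,0,20,0],
  [8,-5.6,0,0,0,30,0],
  [10.5,-7.4,-0.1,0,0,40,0],
  [10.5,-7.4,-0.1,0,0,40.1,0],
  [10.5,-7.4,-0.1,0,0,40.1,0],
  [10.5,-7.4,-0.1,0,0,40.1,0],
])

```text
t: 8.07
tcp_pos: [563.7, 40.1, 128.3]
eef_rot: [0.0, 0.992, -0.124, -0.001]
wrist_force: [-0.2, -0.2, -2.5]
finger_gap: 33.2
```

```bash
python3 - <<'E'
from h import *
row((564.6,41,130),-14.3)
im,d,m,T=shot('wrist'); cv2.imwrite('pics/g.png',im)
P=cloud(m,T,d); np.savez('w.npz',im=im,d=d,T=T,P=P)
Q=P.reshape(-1,3); e=np.array([.247,.969]); n=np.array([-.969,.247])
x=(Q[:,:2]-[596.7,167])@e; y=(Q[:,:2]-[596.7,167])@n; z=Q[:,2]
for lo,hi in [(19,25),(7,13),(79,88)]:
    s=(z>lo)&(z<hi)&(abs(y)<70)&(x>-95)&(x<125); t=Q[s]
    print(lo,s.sum(),cv2.minAreaRect(t[:,:2].astype(np.float32)) if s.sum()>20 else '')
# rails separately in provisional tray frame
for sg in (1,-1):
    s=(z>19)&(z<25)&(sg*y>20)&(sg*y<50)&(x>-90)&(x<50); 
    if s.sum()>20:
        t=np.c_[x,y][s]; print('rail',sg,s.sum(),cv2.minAreaRect(t.astype(np.float32)),np.polyfit(t[:,0],t[:,1],1))
# held block bottom/top
s=(abs(y)<40)&(x<-50)&(z>100); t=Q[s]; print('block',[ (k,((t[:,2]>k)&(t[:,2]<k+5)).sum()) for k in range(100,200,5)])
E
```

```text
t 8.07 tcp [563.7  40.1 128.3] F [-0.2 -0.2 -2.5] gap 33.2 row [0.06, -0.11, -0.17, 0.02, 0.06, -0.0]
19 4270 ((588.22509765625, 127.37581634521484), (84.76869201660156, 82.60112762451172), 76.01356506347656)
7 14652 ((588.07861328125, 126.44273376464844), (92.823974609375, 110.67039489746094), 76.22473907470703)
79 0 
rail 1 2143 ((-40.681522369384766, 33.49006271362305), (84.77735900878906, 12.513014793395996), 0.3985159993171692) [7.39570731e-03 3.34945420e+01]
rail -1 2127 ((-40.061485290527344, -36.6426887512207), (84.17012023925781, 12.357767105102539), 0.5029872059822083) [ 1.24266445e-02 -3.58435190e+01]
block [(100, np.int64(20)), (105, np.int64(37)), (110, np.int64(157)), (115, np.int64(540)), (120, np.int64(0)), (125, np.int64(0)), (130, np.int64(41)), (135, np.int64(229)), (140, np.int64(352)), (145, np.int64(501)), (150, np.int64(868)), (155, np.int64(2113)), (160, np.int64(1345)), (165, np.int64(9018)), (170, np.int64(7152)), (175, np.int64(1314)), (180, np.int64(3066)), (185, np.int64(1763)), (190, np.int64(338)), (195, np.int64(1070))]
```

View pics/g.png

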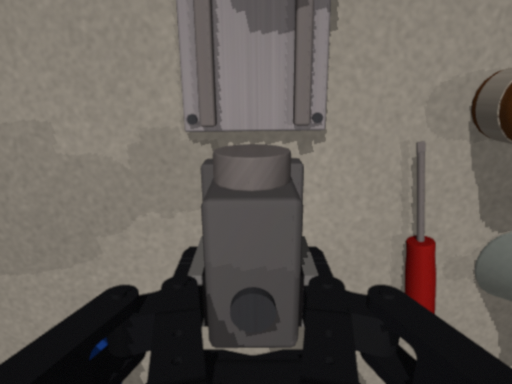

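The block is held square in the jaws, and the rails at (205,60) and (303,60) show a channel yaw of about 76.2°. I'll check the held block in the same view and compute the approach.

```bash
python3 - <<'E'
from h import *
D=np.load('w.npz'); Q=D['P'].reshape(-1,3)
a=np.radians(76.2); e=np.array([np.cos(a),np.sin(a)]); n=np.array([-e[1],e[0]]); O=np.array([598.4,168.8])
x=(Q[:,:2]-O)@e; y=(Q[:,:2]-O)@n; z=Q[:,2]
s=(abs(y)<45)&(x<-80)&(x>-200)&(z>166)&(z<173); 
im=np.zeros(384*512,np.uint8); im[s]=1; im=cv2.morphologyEx(im.reshape(384,512),cv2.MORPH_OPEN,np.ones((5,5)))
nl,lab,st,_=cv2.connectedComponentsWithStats(im); k=1+st[1:,4].argmax(); s=(lab==k).ravel(); t=np.c_[x,y][s]
print('top',s.sum(),z[s].mean(),np.polyfit(x[s],z[s],1),np.polyfit(y[s],z[s],1),cv2.minAreaRect(t.astype(np.float32)))
s2=(abs(y)<35)&(x>-120)&(x<-60)&(z>105)&(z<125); print('foot top z',np.median(z[s2]),s2.sum())
p=robot.observe()['tcp_pos']; print('tcp tray',(p[:2]-O)@e,(p[:2]-O)@n)
for tx,h in [(-125,60),(-50,60),(-50,40)]: row(np.r_[O+e*tx,h],-13.8)
E
```

```text
top 13538 169.6461638084721 [-2.43399444e-03  1.69359204e+02] [2.13398197e-03 1.69643085e+02] ((-122.59725189208984, -0.31003761291503906), (60.458187103271484, 42.95301055908203), 0.27107831835746765)
foot top z 115.52154587953864 734
tcp tray -133.2357944450225 2.8547813870702505
t 8.12 tcp [563.8  40.1 128.5] F [-0.9 -0.7 -2.5] gap 33.4 row [0.28, -0.83, 6.85, 0.01, 0.04, -0.53]
t 8.12 tcp [563.8  40.1 128.5] F [-0.9 -0.7 -2.5] gap 33.4 row [0.21, -8.33, 6.85, 0.01, 0.04, -0.53]
t 8.12 tcp [563.8  40.1 128.5] F [-0.9 -0.7 -2.5] gap 33.4 row [0.21, -8.33, 8.85, 0.01, 0.04, -0.53]
```

```bash
python3 - <<'E'
from h import *
D=np.load('w.npz'); Q=D['P'].reshape(-1,3)
a=np.radians(76.2); e=np.array([np.cos(a),np.sin(a)]); n=np.array([-e[1],e[0]]); O=np.array([598.4,168.8])
x=(Q[:,:2]-O)@e; y=(Q[:,:2]-O)@n; z=Q[:,2]
for lo in (-110,-105,-100,-150):
    s=(abs(y)<45)&(x<lo+5)&(x>lo)&(z>166)&(z<173); print(lo,np.percentile(y[s],[0.5,99.5]),s.sum())
s=(abs(y)<45)&(x<-92)&(x>-110)&(z>110)&(z<120); print('foot',y[s].min(),y[s].max())
E
```

```text
-110 [-15.09647982  18.24056737] 1338
-105 [-15.31870686  18.25481385] 1415
-100 [-15.11957823  18.37268514] 1505
-150 [-15.07113165  18.4474206 ] 977
foot -23.661790140718576 26.83741809321864
```

>>> arm_command([
  [0.1,-3,2,0,0,-0.5,0],
  [0.2,-6,4,0,0,-0.5,0],
  [0.2,-7.3,5.8,0,0,-0.5,0],
  [0.2,-7.3,5.8,0,0,-0.5,0],
  [0.2,-7.3,5.8,0,0,-0.5,0],
])

```text
t: 8.75
tcp_pos: [584.4, 110.2, 71.3]
eef_rot: [0.0, 0.993, -0.121, 0.0]
wrist_force: [-0.2, 0.5, -3.6]
finger_gap: 33.4
```

```bash
cat > tr.py <<'E'
from h import *
a=np.radians(76.2); e=np.array([np.cos(a),np.sin(a)]); n=np.array([-e[1],e[0]]); O=np.array([598.4,168.8])
def st(): 
    s=robot.observe(); p=s['tcp_pos'][:2]-O; f=s['wrist_force']; print('t',round(s['t'],2),'tcp tray',(p@e).round(1),(p@n).round(1),s['tcp_pos'][2].round(1),'F',(f[:2]@e).round(1),(f[:2]@n).round(1),f[2].round(1),'gap',s['finger_gap'].round(1))
E
python3 - <<'E'
from tr import *
st()
im,d,m,T=shot('wrist'); Q=cloud(m,T,d).reshape(-1,3); cv2.imwrite('pics/k.png',im); st()
x=(Q[:,:2]-O)@e; y=(Q[:,:2]-O)@n; z=Q[:,2]
for lo in (-25,-15,-5,5):
    for sg in (1,-1):
        s=(z>19)&(z<25)&(sg*y>20)&(sg*y<50)&(x>lo)&(x<lo+10)
        if s.sum()>20: print('rail',lo,sg,np.percentile(y[s],[1,99]).round(1),s.sum())
for lo in (-35,-30,-80):
    s=(abs(y)<45)&(x<lo+5)&(x>lo)&(z>107)&(z<115); print('blk',lo,np.percentile(y[s],[0.5,99.5]) if s.sum() else '',s.sum())
s=(abs(y)<36)&(z>79)&(z<89)&(x>60); print('housing',s.sum(),x[s].min() if s.sum() else '')
s=(abs(y)<18)&(z>65)&(z<76)&(x>40); print('sealtop',s.sum(),np.percentile(x[s],[1,99]) if s.sum() else '')
E
```

```text
Traceback (most recent call last):
  File "tr.py", line 4, in st
    s=robot.observe(); p=s['tcp_pos'][:2]-O; f=s['wrist_force']; print('t',round(s['t'],2),'tcp tray',(p@e).round(1),(p@n).round(1),s['tcp_pos'][2].round(1),'F',(f[:2]@e).round(1),(f[:2]@n).round(1),f[2].round(1),'gap',s['finger_gap'].round(1))
                                                                                                                                                                                                                           ^^^^^^^^^^^^^^^^^^^^^
AttributeError: 'float' object has no attribute 'round'
```

```bash
sed -i "s/s\['finger_gap'\].round(1)/round(s['finger_gap'],1)/" tr.py
python3 - <<'E'
from tr import *
st()
im,d,m,T=shot('wrist'); Q=cloud(m,T,d).reshape(-1,3); cv2.imwrite('pics/k.png',im)
x=(Q[:,:2]-O)@e; y=(Q[:,:2]-O)@n; z=Q[:,2]
for lo in (-25,-15,-5,5):
    for sg in (1,-1):
        s=(z>19)&(z<25)&(sg*y>20)&(sg*y<50)&(x>lo)&(x<lo+10)
        if s.sum()>20: print('rail',lo,sg,np.percentile(y[s],[1,99]).round(1),s.sum())
for lo in (-35,-30,-80):
    s=(abs(y)<45)&(x<lo+5)&(x>lo)&(z>107)&(z<115); print('blk',lo,np.percentile(y[s],[0.5,99.5]) if s.sum() else '',s.sum())
s=(abs(y)<36)&(z>79)&(z<89)&(x>60); print('housing',s.sum(),x[s].min() if s.sum() else '')
s=(abs(y)<18)&(z>65)&(z<76)&(x>40); print('sealtop',s.sum(),np.percentile(x[s],[1,99]) if s.sum() else '')
E
```

```text
t 8.75 tcp tray -60.3 -0.4 71.3 F 0.4 0.3 -3.6 gap 33.4
rail -25 1 [29.2 41. ] 350
rail -25 -1 [-40.7 -29. ] 348
rail -15 1 [29.1 41. ] 367
rail -15 -1 [-40.7 -28.8] 359
rail -5 1 [29.3 40.9] 382
rail -5 -1 [-40.6 -28.9] 381
rail 5 1 [29.4 41.2] 406
rail 5 -1 [-40.6 -28.8] 414
blk -35 [-18.20796232  15.32172728] 1374
blk -30 [-18.31995862  15.17902406] 1424
blk -80 [-18.15069369  15.0686877 ] 607
housing 0 
sealtop 0
```

The channel centre is at y=+0.2 and the block at -1.5, so I shift 1.7 mm and lower.

>>> arm_command([
  [-0.15,0,0.5,0,0,0,0],
  [-0.15,0,2,0,0,0,0],
  [-0.15,0,2.8,0,0,0,0],
  [-0.15,0,3.15,0,0,0,0],
  [-0.15,0,3.25,0,0,0,0],
  [-0.15,0,3.25,0,0,0,0],
])

```text
t: 9.55
tcp_pos: [582.9, 111.4, 38.6]
eef_rot: [-0.0, 0.993, -0.12, 0.0]
wrist_force: [-3.2, -0.6, 3.2]
finger_gap: 33.3
```

```bash
python3 -c "
from tr import *
st()"
```

```text
t 9.55 tcp tray -59.4 1.4 38.6 F -1.4 3.0 3.2 gap 33.3
```

>>> arm_command([
  [0,-0.6,-0.02,0,0,0,0],
  [0,-1.4,-0.02,0,0,0,0],
  [0,-2.2,-0.02,0,0,0,0],
  [0,-3.0,-0.02,0,0,0,0],
  [0,-3.8,-0.02,0,0,0,0],
  [0,-4.4,-0.02,0,0,0,0],
  [0,-4.8,-0.02,0,0,0,0],
  [0,-5.1,-0.02,0,0,0,0],
  [0,-5.3,-0.02,0,0,0,0],
  [0,-5.3,-0.02,0,0,0,0],
])

```text
t: 10.8
tcp_pos: [595.7, 163.0, 38.6]
eef_rot: [-0.0, 0.993, -0.121, 0.0]
wrist_force: [0.0, -0.6, 4.3]
finger_gap: 33.3
```

```bash
python3 -c "
from tr import *
st()"
```

```text
t 10.8 tcp tray -6.2 1.3 38.6 F -0.6 -0.2 4.3 gap 33.3
```

>>> arm_command([
  [0,-0.1,0,0,0,0,0],
  [0,-0.25,0,0,0,0,0],
  [0,-0.4,0,0,0,0,0],
  [0,-0.55,0,0,0,0,0],
  [0,-0.7,0,0,0,0,0],
  [0,-0.85,0,0,0,0,0],
  [0,-1,0,0,0,0,0],
  [0,-1.1,0,0,0,0,0],
  [0,-1.1,0,0,0,0,0],
  [0,-1.1,0,0,0,0,0],
])

```text
t: 12.05
tcp_pos: [598.1, 173.0, 38.6]
eef_rot: [0.0, 0.993, -0.121, -0.0]
wrist_force: [-2.5, -4.7, 6.8]
finger_gap: 33.5
```

```bash
python3 -c "
from tr import *
st()"
```

```text
t 12.05 tcp tray 4.0 1.3 38.6 F -5.1 1.3 6.8 gap 33.5
```

>>> arm_command([
  [0,-0.1,0,0,0,0,0],
  [0,-0.2,0,0,0,0,0],
  [0,-0.3,0,0,0,0,0],
  [0,-0.4,0,0,0,0,0],
  [0,-0.4,0,0,0,0,0],
  [0,-0.4,0,0,0,0,0],
])

```text
t: 12.8
tcp_pos: [598.9, 176.4, 38.6]
eef_rot: [0.001, 0.993, -0.121, -0.0]
wrist_force: [-3.3, -9.2, 6.9]
finger_gap: 33.2
```

```bash
python3 -c "
from tr import *
st()"
```

```text
t 12.8 tcp tray 7.5 1.3 38.6 F -9.7 1.0 6.9 gap 33.2
```

>>> arm_command([
  [0,-0.1,-0.03,0,0,0,0],
  [0,-0.1,-0.05,0,0,0,0],
  [0,-0.1,-0.05,0,0,0,0],
  [0,-0.1,-0.05,0,0,0,0],
])

```text
t: 13.3
tcp_pos: [599.1, 177.4, 38.7]
eef_rot: [0.001, 0.993, -0.121, -0.0]
wrist_force: [-0.3, -7.3, 1.9]
finger_gap: 33.7
```

```bash
python3 - <<'E'
from tr import *
for n in ['side','top']*4: robot.get_image(n); st()
im,d,m,T=shot('side'); cv2.imwrite('pics/m.png',cv2.resize(im[110:230,180:300],None,fx=5,fy=5,interpolation=2))
E
```

```text
t 13.35 tcp tray 8.5 1.4 38.6 F -8.8 -1.5 2.6 gap 33.1
t 13.4 tcp tray 8.5 1.4 38.6 F -7.8 -1.7 1.6 gap 33.5
t 13.45 tcp tray 8.5 1.4 38.7 F -8.1 -2.4 3.3 gap 33.4
t 13.5 tcp tray 8.5 1.4 38.6 F -7.2 -1.1 3.1 gap 33.3
t 13.55 tcp tray 8.5 1.3 38.7 F -7.9 -1.0 1.7 gap 33.5
t 13.6 tcp tray 8.5 1.4 38.6 F -7.8 -2.3 3.0 gap 33.3
t 13.65 tcp tray 8.5 1.4 38.6 F -8.3 -1.8 2.5 gap 32.8
t 13.7 tcp tray 8.5 1.4 38.6 F -8.8 -1.6 2.1 gap 33.7
```

View pics/m.png

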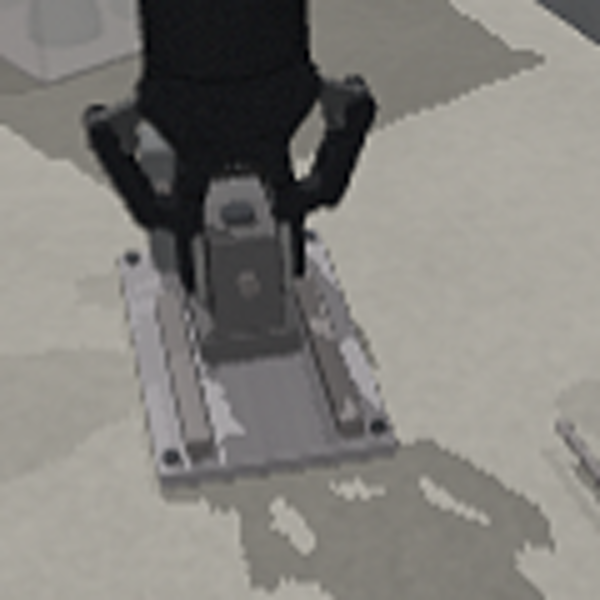

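The block sits flat between the rails with its foot at (250,340). The push reads about 8 N, so I add 2 mm and hold.

>>> arm_command([
  [0,-0.1,0,0,0,0,0],
  [0,-0.2,0,0,0,0,0],
  [0,-0.25,0,0,0,0,0],
  [0,-0.25,0,0,0,0,0],
])

```text
t: 14.25
tcp_pos: [599.6, 179.5, 38.6]
eef_rot: [0.001, 0.993, -0.121, -0.001]
wrist_force: [-1.0, -10.7, 4.4]
finger_gap: 33.3
```

```bash
python3 - <<'E'
from tr import *
for n in ['side','top']*4: robot.get_image(n); st()
E
```

```text
t 14.3 tcp tray 10.7 1.4 38.7 F -10.5 -0.5 2.8 gap 33.3
t 14.35 tcp tray 10.7 1.4 38.7 F -10.3 -0.1 3.7 gap 33.2
t 14.4 tcp tray 10.7 1.4 38.7 F -9.7 -0.8 2.8 gap 33.3
t 14.45 tcp tray 10.7 1.4 38.7 F -10.7 -1.2 3.5 gap 33.7
t 14.5 tcp tray 10.7 1.4 38.6 F -9.2 -1.8 3.3 gap 33.6
t 14.55 tcp tray 10.7 1.4 38.7 F -10.8 -1.8 3.7 gap 33.4
t 14.6 tcp tray 10.7 1.4 38.7 F -9.9 -0.8 2.9 gap 33.4
t 14.65 tcp tray 10.7 1.4 38.6 F -10.5 -1.9 3.0 gap 33.1
```

The force is steady at about 10.2 N. Now I hold it.

>>> arm_command([
  [0,0,0,0,0,0,0],
  [0,0,0,0,0,0,0],
  [0,0,0,0,0,0,0],
  [0,0,0,0,0,0,0],
  [0,0,0,0,0,0,0],
  [0,0,0,0,0,0,0],
  [0,0,0,0,0,0,0],
  [0,0,0,0,0,0,0],
  [0,0,0,0,0,0,0],
  [0,0,0,0,0,0,0],
  [0,0,0,0,0,0,0],
  [0,0,0,0,0,0,0],
])

```text
t: 16.15
tcp_pos: [599.6, 179.5, 38.6]
eef_rot: [0.001, 0.993, -0.121, -0.001]
wrist_force: [-1.3, -9.5, 3.3]
finger_gap: 33.6
```

>>> arm_command([
  [0,0,0,0,0,0,0],
  [0,0,0,0,0,0,0],
  [0,0,0,0,0,0,0],
  [0,0,0,0,0,0,0],
  [0,0,0,0,0,0,0],
  [0,0,0,0,0,0,0],
  [0,0,0,0,0,0,0],
  [0,0,0,0,0,0,0],
])

```text
t: 17.15
tcp_pos: [599.6, 179.5, 38.6]
eef_rot: [0.001, 0.993, -0.121, -0.001]
wrist_force: [-0.9, -10.4, 3.9]
finger_gap: 33.4
```

```bash
python3 - <<'E'
from tr import *
st(); robot.close_job()
E
```

```text
t 17.15 tcp tray 10.7 1.4 38.6 F -10.4 -1.6 3.9 gap 33.4
the job is handed in; nothing more can be done
```

I handed the job in at 17.15 s with the arm still holding the grey block against the sealing plate.

- **Keys:** I pressed the bar key, let it spring back, then pressed the square key and let it go. Both reached the bottom: I saw the force rise steeply, to about 17 N on the bar and 22 N on the square. I never went to the round key. I did not look at the panel again after the presses.
- **Block:** It lies flat between the rails, spigot towards the plate. I pushed it in with small steps, and the highest push I read was about 11 N.
- **Hold:** It stayed steady for about 2.5 s before I handed in. The push read 9 to 11 N, and the arm and grip did not move.

**Less certain:** the push is measured at the wrist, so it includes a little friction from the tray. I estimate the force on the plate itself at 8.5 to 10 N. The block's sideways position was last measured just before I lowered it, and I then corrected it by about 1.7 mm. The later side picture shows it between the rails.

I kept clear of the flask, jar and screwdriver, but did not measure their positions again at the end. No check failed.

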